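# Fit the strainer top on the cocktail shaker and uncover it for pouring

## Task

Ready the cocktail shaker for pouring: with the brass cap left on the strainer top so the spout stays covered, take the two together off their coaster and lower them gently into the open steel tin until the collar rests fully home on its rim. Then lift the brass cap alone straight off, leaving the strainer top seated, and finish while still holding the cap in the gripper, upright and still, some ten centimetres above where it sat. The tin stays standing where it is, and the glass, jigger, spoon, corks and amber bottle are left alone.

Things in the scene. Friction and masses are not known exactly. Their poses are not given: they have to be found in the camera images.
- shaker_tin: open steel shaker tin, loose, about 0.45 kg, weighted base, standing upright to the left or right of the lids: 125 mm tall, round, 49 mm across at the foot widening to 60 mm at the rim. Origin at the centre of its underside, z up; yaw has no meaning. The strainer top is fully home when its origin is 109 mm above the tin's origin, on the same axis.
- tin_mouth (a point): centre of the tin's open mouth, level with the rim, 125 mm above the tin's origin. The mouth is 55 mm across inside, wall 2.5 mm.
- strainer_top: steel strainer top (inner lid), loose, about 0.16 kg, upright on a fixed dark slate coaster 70 mm square, 8.5 mm thick. Origin at the centre of its underside, z up. From there: 0-16 mm skirt 51 mm across (lower 7 mm tapered in to 41), 2 mm to spare all round in the mouth; 16-28 mm collar; 28-40 mm shoulder narrowing from 58 to 37 mm; 40-56 mm spout 24 mm across.
- strainer_collar (a point): on the strainer top's axis at mid-height of its collar, 22 mm above its origin: the place to grip it. The collar is a straight round band 61 mm across, 12 mm tall; its underside rests on the tin's rim when home. Lifted by the collar, the strainer top carries the cap along.
- shaker_cap: brass cap (outer lid), loose, about 0.06 kg: an upside-down cup 28 mm tall, 34 mm across, 28 mm inside, the top 7 mm rounding in to 23 mm. Origin at the centre of its open lower rim, z up to its closed top. Sits over the spout, rim on the shoulder 40 mm above the strainer top's origin, held by its weight alone; free of the spout after 16 mm of straight lift.
- jigger: double-cone brass jigger, 44x44x90 mm, standing; origin at the centre of its underside. Bystander.
- bar_spoon: thin twisted brass bar spoon, 229x21x14 mm, lying near the front edge on the right; origin under its middle. Bystander.
- cork_0: wine cork, 23 mm thick, lying; origin under its middle. Bystander.
- cork_1: second wine cork, 23 mm thick, lying; origin under its middle. Bystander.
- cork_2: third wine cork, lying at the front edge before the sink, left of the glass; origin under its middle. Bystander.
- bitters: small round amber bottle with a black cap, 60x60x153 mm, standing on the right; origin at the centre of its underside. Bystander.
- glass: tall clear cut-glass tumbler, 64x64x150 mm, standing on its own dark coaster at the front edge before the sink; origin at the centre of its underside. Bystander.
Things that resemble listed ones, but are neither listed nor needed, are in the scene too. What is shaped like the strainer_top but pink is not meant. What is shaped like the shaker_cap but purple is not meant.

How it is judged:
By the outcome, as a careful person would: the job done as asked, in the order asked, and still so for the second after the job is handed in, while the arm keeps its last pose, push and grip.
It also fails if it takes over 54 s, if anything falls off the work surface, if the arm or the gripper's body presses on something with over 40 N, if the wrist force passes 120 N, or if a joint passes its speed limit or range.

## Robot

A 7-joint arm with a two-finger parallel gripper is mounted at the origin on a cart in front of the work surface, level with it; the furniture and walls round the work are solid. World frame = base frame: x ahead of the robot, y to its left, z up, the work surface at z = 0. Lengths are in m, angles in degrees, forces in N, time in s.
With the tool pointing down it reaches from about 0.425 to 0.875 m from the base axis. Payload 4.7 kg.
Tool frame: the origin (TCP) lies at the very end of the fingers, on their centre line; the grasp point (between the pads) lies 19 mm behind it; z points along the fingers, y is the line along which they close (so a half turn about z gives the same grasp; the last joint's range is limited). The gripper opens to 87 mm and grips with 3 to 60 N. Pads are 19 mm wide; open, the fingers measure 117 mm over their backs; the gripper's body (75 mm by 190 mm) begins 51 mm behind the grasp point.
Start: joints at [-74.364, 18.392, -4.016, 83.108, 1.295, 78.541, -3.26], TCP at [0.166, 0.628, 0.196] pointing down, gripper open.
Joint ranges: [-163.93, 163.93], [-17.29, 119.83], [-79.2, 71.16], [3.27, 140.29], [-89.18, 269.18], [5.43, 117.66], [-154.24, 154.24]. Speed limits (degrees/s): [147.25, 147.25, 180, 180, 180, 180, 180].

## Interface

Orientations are given as [roll, pitch, yaw] about the fixed x, y, z axes, in that order (R = Rz(yaw) Ry(pitch) Rx(roll)).
In Python, from cell import get_obs, eyes, env gives the robot as it stands.
- The arm moves only by the tool servo_tool, never from a script. Its argument "series" is a list that holds one entry, the list of rows, each a list of 7 numbers: the shift along the tool's x, y, z in units of 300 mm (1.0 is 300 mm), then the turn, a rotation vector about the tool's x, y, z in units of pi rad (1.0 is pi rad), then the opening, from 0 (shut) to 1 (fully open). In form: [[[tx, ty, tz, wx, wy, wz, gripper], ...]]. A call has 1 to 12 rows; each row is the pose to reach, as a shift and turn from the pose commanded when the call began, along the tool's axes at that moment, turning the shorter way round; what a row does not reach only later rows make up. A row lasts 1/12 s, in which the tool goes at most 41.7 mm and 7.16 degrees, less where a joint would pass 70% of its speed; a pose out of reach is approached as far as the arm can. A call with a number of a shift or a turn outside -1 to 1 is refused whole. A call with a gripper value outside its range is refused whole. The fingers move at their own pace and stop on an object; "grip_force" is the grip in N (left out, the last holds). Time passes only in rows, so rows that repeat a pose let the fingers close. It gives the time, the measured TCP pose, the force, the opening and the grip force at its end, in the units of the state.
- get_obs(): the state, without advancing time (a new reading comes with each control period).
- eyes.read_camera(name): name is "scene" or "top" or "wrist"; returns a dict with "frame" (480x640x3 uint8, red, green, blue), "depth" (480x640 float32, m along the optical axis (not along the pixel's ray), 0 where there is no reading), "fx", "fy", "cx", "cy" (pixels), "origin" and "rotation" of the camera in the world; the wrist camera has in their place "mount" (4x4, takes a point from camera to tool coordinates, whose origin is the TCP and whose axes are the flange's). Camera axes: x right, y down, z forward; pixel columns grow to the right and rows downward; lengths in m; the calibration is good to about 2 mm. A picture is of the moment at which its call begins: read the wrist's pose just before it.
- env.sign_off(): hands the job in; it is judged then, once.
The state is a dict: "time_s": time; "qpos": joint angles; "joint_velocities": joint speeds; "effort": joint torques, N m; "tool_pos": TCP position; "tool_rot": TCP orientation; "force": force on the tool from outside, world axes, zero at the start; "wrist_torque": the same for the moment, N m; "grip_width": finger opening in m; "grasp_force": force on a finger pad.
Only numpy, scipy, OpenCV 4.12 (cv2) and the standard library are available. Lean on these libraries where they do the work, as an engineer would, in place of code of your own. Each camera call takes 0.05 s, during which the arm holds its last target. There are 200 camera calls.

## Working session

There is one attempt and no reset: what is moved stays moved. The work goes in short steps, Python scripts to look and compute and a tool call to move; the robot and the scene stay as the last step left them, time stands still between calls to the robot, and variables do not carry over. Pictures are saved under pics/ and viewed, at most 11 in all, crops included, and the job is handed in when it is done.

Besides the shell and the picture viewer there is one more tool, called after ">>>" as name(argument=value, ...) on one line, values as JSON. servo_tool: Moves the arm, as the interface text tells. Shifts and turns lie within -1 to 1; 1 stands for 300 mm of shift or pi rad of turn. Its arguments: {"type":"object","properties":{"series":{"type":"array"},"grip_force":{"type":"number"}},"required":["series"]}

```bash
mkdir -p pics
cat > h.py <<'E'
import numpy as np, cv2
from cell import get_obs, eyes, env
from scipy.spatial.transform import Rotation as R
def cam(name):
    o=get_obs(); c=eyes.read_camera(name)
    if 'mount' in c:
        T=np.eye(4); T[:3,:3]=R.from_euler('xyz',o['tool_rot'],degrees=True).as_matrix(); T[:3,3]=o['tool_pos']
        M=T@np.array(c['mount']); c['rotation']=M[:3,:3]; c['origin']=M[:3,3]
    d=c['depth']; v,u=np.mgrid[:480,:640]
    P=np.stack([(u-c['cx'])/c['fx']*d,(v-c['cy'])/c['fy']*d,d],-1)
    c['P']=P@np.array(c['rotation']).T+np.array(c['origin']); c['P'][d==0]=np.nan
    return c
E
python3 - <<'E'
from h import *
import pickle
o=get_obs(); print(o)
for n in ('top','scene'):
    c=cam(n); cv2.imwrite(f'pics/{n}0.png',c['frame'][...,::-1]); pickle.dump(c,open(n+'.pkl','wb')); print(n,c['origin'])
E
```

```text
{'time_s': 0.0, 'qpos': array([-74.3652916 ,  18.44024871,  -4.0155272 ,  83.17615763,
         1.2962028 ,  78.54269598,  -3.25922364]), 'joint_velocities': array([ 0.04706063, -0.00552416,  0.05388464,  0.01211718, -0.10186658,
       -0.00555562, -0.02040031]), 'effort': array([-4.54745259e-04, -4.91271079e+01, -4.04367289e-01, -3.12540793e+01,
       -6.41605980e-02,  4.32964310e-02,  1.59189367e-04]), 'tool_pos': array([0.16623372, 0.62773165, 0.19463713]), 'tool_rot': array([-1.79886213e+02,  7.09699821e-03,  1.65176089e+02]), 'force': array([-0.04874423,  0.34836451,  0.41595743]), 'wrist_torque': array([ 0.01673788,  0.01064819, -0.0148616 ]), 'grasp_force': 0.0, 'grip_width': 0.08705536049405545}Traceback (most recent call last):
  File "<stdin>", line 5, in <module>
  File "h.py", line 11, in cam
    c['P']=P@np.array(c['rotation']).T+np.array(c['origin']); c['P'][d==0]=np.nan
           ~~~~~~~~~~~~~~~~~~~~~~~~~~~^~~~~~~~~~~~~~~~~~~~~~
ValueError: operands could not be broadcast together with shapes (480,640) (3,)
```

```bash
python3 - <<'E'
s=open('h.py').read()
s=s.replace("    d=c['depth']","    else: c['rotation']=R.from_euler('xyz',c['rotation'],degrees=True).as_matrix()\n    d=c['depth']")
open('h.py','w').write(s)
E
python3 - <<'E'
from h import *
import pickle
c=eyes.read_camera('top'); print(c['rotation'],c['origin'])
for n in ('top','scene'):
    c=cam(n); cv2.imwrite(f'pics/{n}0.png',c['frame'][...,::-1]); pickle.dump(c,open(n+'.pkl','wb')); print(n,c['origin'],c['fx'])
    for p in [(240,320),(400,320),(240,500),(240,150)]: print(p,c['P'][p].round(3))
E
```

```text
[-1.68243931e+02 -1.02330267e-01 -8.74235294e+01] [ 0.26242138 -0.13177326  1.46068503]
top [ 0.26242138 -0.13177326  1.46068503] 537.0859869943694
(240, 320) [ 0.566 -0.122 -0.   ]
(400, 320) [ 0.139 -0.141 -0.001]
(240, 500) [ 0.589 -0.623 -0.002]
(240, 150) [ 0.584  0.417 -0.207]
scene [-0.12694379 -0.56306465  0.68174372] 443.77015329156836
(240, 320) [ 0.808  0.018 -0.075]
(400, 320) [ 0.405 -0.249 -0.18 ]
(240, 500) [ 0.853 -0.46   0.092]
(240, 150) [ 0.453  0.333 -0.003]
```

View pics/top0.png

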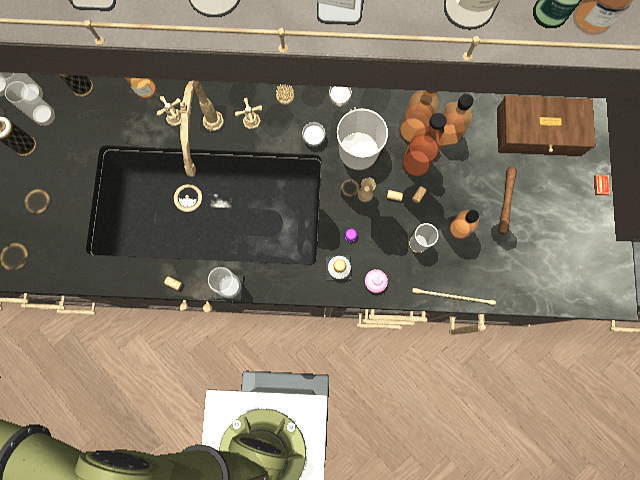

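View pics/scene0.png

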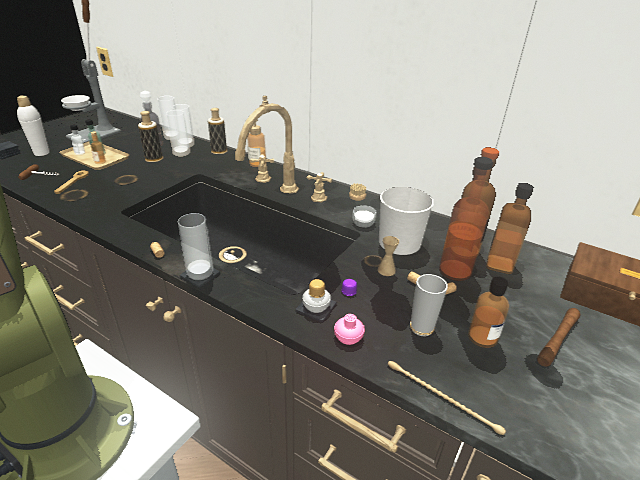

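The strainer top with its brass cap is at top (339,267) and scene (316,297). The lookalikes are the pink strainer at top (376,281) and the purple cap at top (351,235). The tin is at top (425,237) and scene (428,305). It could be confused with the clear glass at top (225,283) or the ice bucket at top (361,138). Next I measure these and check a crop.

Run:
```python
from h import *
import pickle
from scipy.optimize import least_squares
def circ(p):
    return least_squares(lambda q:np.hypot(p[:,0]-q[0],p[:,1]-q[1])-q[2],[*p.mean(0),.03],loss='soft_l1',f_scale=.001).x.round(4)
S={n:pickle.load(open(n+'.pkl','rb')) for n in('top','scene')}
def sel(n,b):
    P=S[n]['P'][b[1]:b[3],b[0]:b[2]].reshape(-1,3); return P[~np.isnan(P[:,0])]
for n,b in(('top',(322,248,358,285)),('scene',(295,270,335,320))):
    p=sel(n,b); print(n,'lid zmax',np.sort(p[:,2])[-5:].round(4))
    for lo,hi in((.055,.072),(.026,.036),(.070,.08),(.004,.012)):
        q=p[(p[:,2]>lo)&(p[:,2]<hi)]; 
        if len(q)>5: print(lo,hi,len(q),circ(q[:,:2]),(q.min(0)+q.max(0))[:2]/2,np.ptp(q,axis=0).round(3))
for n,b in(('top',(405,215,445,262)),('scene',(405,268,455,342))):
    p=sel(n,b); print(n,'tin zmax',np.sort(p[:,2])[-5:].round(4))
    for lo,hi in((.119,.14),(.06,.09),(.01,.03)):
        q=p[(p[:,2]>lo)&(p[:,2]<hi)]; 
        if len(q)>5: print(lo,hi,len(q),circ(q[:,:2]),(q.min(0)+q.max(0))[:2]/2,np.ptp(q,axis=0).round(3))
for nm,b in (('jig',(355,172,380,205)),('corks',(383,180,432,208)),('pink',(362,265,392,297)),('purple',(342,225,360,245)),('bit',(448,205,482,240))):
    p=sel('top',b); q=p[p[:,2]>.012]; print(nm,q.min(0).round(3),q.max(0).round(3))
f=S['scene']['frame'][...,::-1][250:350,280:460]
cv2.imwrite('pics/crop.png',cv2.resize(f,None,fx=4,fy=4,interpolation=cv2.INTER_CUBIC))
```

```text
top lid zmax [0.0811 0.0811 0.0818 0.0822 0.0837]
0.055 0.072 39 [ 0.4859 -0.1753  0.0144] [ 0.48639835 -0.17396763] [0.033 0.034 0.017]
0.026 0.036 26 [ 0.4889 -0.1765  0.0296] [ 0.4878833  -0.17640811] [0.059 0.059 0.009]
0.07 0.08 108 [ 0.4877 -0.1751  0.0118] [ 0.48772103 -0.17510407] [0.03  0.032 0.01 ]
0.004 0.012 231 [ 0.493  -0.1772  0.0385] [ 0.49527723 -0.1773449 ] [0.097 0.097 0.008]
scene lid zmax [0.0767 0.0769 0.0771 0.0772 0.0772]
0.055 0.072 113 [ 0.4853 -0.1782  0.0161] [ 0.48380081 -0.18010876] [0.033 0.031 0.017]
0.026 0.036 115 [ 0.4852 -0.1782  0.0294] [ 0.48029337 -0.18121584] [0.052 0.054 0.01 ]
0.07 0.08 126 [ 0.4827 -0.1797  0.0112] [ 0.48496614 -0.17945345] [0.031 0.031 0.007]
0.004 0.012 289 [ 0.491  -0.1742  0.035 ] [ 0.48729525 -0.17845723] [0.074 0.07  0.008]
top tin zmax [0.1285 0.1291 0.1303 0.1303 0.1305]
0.119 0.14 89 [ 0.5674 -0.3919  0.0283] [ 0.56794641 -0.39196632] [0.058 0.058 0.011]
0.06 0.09 124 [ 0.5668 -0.3917  0.0265] [ 0.56669604 -0.39108854] [0.054 0.055 0.03 ]
0.01 0.03 114 [ 0.5658 -0.3907  0.0229] [ 0.56693527 -0.39160347] [0.05 0.05 0.02]
scene tin zmax [0.1249 0.1252 0.1254 0.1254 0.1256]
0.119 0.14 188 [ 0.5641 -0.3942  0.0285] [ 0.5641697  -0.39411875] [0.063 0.059 0.007]
0.06 0.09 346 [ 0.5645 -0.3943  0.0272] [ 0.56428447 -0.39507695] [0.06  0.055 0.03 ]
0.01 0.03 411 [ 0.632  -0.3776  0.0909] [ 0.65638172 -0.36184386] [0.236 0.116 0.02 ]
jig [ 0.685 -0.263  0.013] [ 0.725 -0.225  0.096]
corks [ 0.684 -0.413  0.012] [ 0.731 -0.303  0.031]
pink [ 0.427 -0.308  0.021] [ 0.487 -0.247  0.061]
purple [ 0.561 -0.221  0.013] [ 0.599 -0.186  0.036]
bit [ 0.586 -0.532  0.012] [ 0.643 -0.475  0.159]
```

View pics/crop.png

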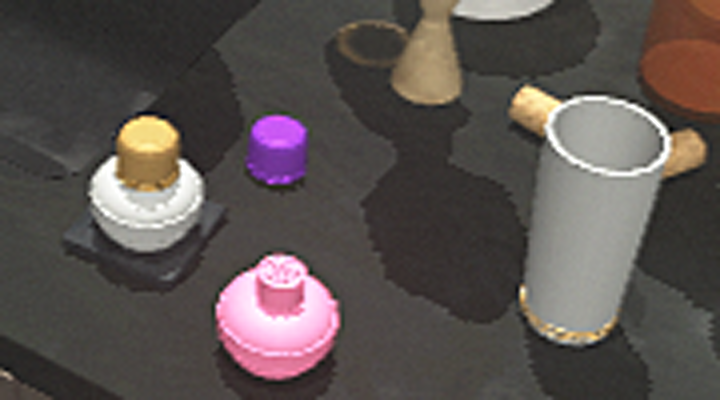

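The crop confirms it. The brass-capped steel strainer is on its slate coaster at crop (148,190), the open steel tin is at (595,220), and the pink and purple decoys are separate. The lid measures about (0.486, -0.177) and the tin about (0.566, -0.393). Heights and radii match the spec.

```bash
cat >> h.py <<'E'
def go(pos,yaw,frm=None):
    """print row numbers (tool axes, units) from pose frm=(pos,rpy), default measured, to pos with tool down at yaw; returns pose"""
    if frm is None: o=get_obs(); frm=(o['tool_pos'],o['tool_rot'])
    A=R.from_euler('xyz',frm[1],degrees=True); B=R.from_euler('xyz',[180,0,yaw],degrees=True)
    t=A.inv().apply(np.array(pos)-frm[0]); w=(A.inv()*B).as_rotvec()
    print((t/.3).round(4),(w/np.pi).round(4),'dist',np.linalg.norm(t).round(4),'rows>=',max(np.linalg.norm(t)/.0417,np.degrees(np.linalg.norm(w))/7.16).round(1))
    return (np.array(pos),np.array([180,0,yaw]))
E
python3 - <<'E'
from h import *
import pickle
a=go([.42,.35,.24],105); b=go([.47,.08,.24],85,a); go([.475,-.177,.22],70,b)
P=np.concatenate([pickle.load(open(n+'.pkl','rb'))['P'].reshape(-1,3) for n in('top','scene')])
for t in ((.566,-.393),(.53,-.28)):
    d=np.hypot(P[:,0]-t[0],P[:,1]-t[1]); m=(P[:,2]>.17)&(d<.25); print(t,m.sum(),d[m].min() if m.any() else '',P[m].min(0).round(3),P[m].max(0).round(3))
E
```

```text
[-1.0546 -0.6795 -0.1489] [-3.000e-04  2.000e-04  3.343e-01] dist 0.379 rows>= 9.1
[-0.9125 -0.0719 -0.    ] [ 0.     -0.      0.1111] dist 0.2746 rows>= 6.6
[-0.852   0.0913  0.0667] [-0.     -0.      0.0833] dist 0.2578 rows>= 6.2
(0.566, -0.393) 24455 0.1298886732934765 [ 0.695 -0.606  0.17 ] [ 0.816 -0.181  0.801]
(0.53, -0.28) 15507 0.16603282014653095 [ 0.695 -0.466  0.17 ] [ 0.78  -0.095  0.793]
```

>>> servo_tool(series=[[[-0.25,-0.16,-0.14,0,0,0.08,1],[-0.5,-0.32,-0.15,0,0,0.16,1],[-0.75,-0.48,-0.15,0,0,0.24,1],[-1,-0.65,-0.15,0,0,0.33,1],[-1,-0.65,-0.15,0,0,0.33,1],[-1,-0.65,-0.15,0,0,0.33,1],[-1,-0.65,-0.15,0,0,0.33,1],[-1,-0.65,-0.15,0,0,0.33,1],[-1,-0.65,-0.15,0,0,0.33,1],[-1,-0.65,-0.15,0,0,0.33,1]]])

```text
time_s: 1.03
tool_pos: [0.4128, 0.3559, 0.2417]
tool_rot: [179.8, 0.2, 105.0]
force: [1.1, -1.2, -0.2]
grip_width: 0.087
grasp_force: 0.0
```

Run:
```python
from h import *
b=go([.47,.08,.24],85); go([.475,-.177,.22],70,b)
```

```text
[-0.9376 -0.0535  0.008 ] [0.0011 0.0007 0.111 ] dist 0.2817 rows>= 6.8
[-0.852   0.0913  0.0667] [-0.     -0.      0.0833] dist 0.2578 rows>= 6.2
```

>>> servo_tool(series=[[[-0.94,-0.05,0.01,0,0,0.11,1],[-0.94,-0.05,0.01,0,0,0.11,1],[-0.94,-0.05,0.01,0,0,0.11,1],[-0.94,-0.05,0.01,0,0,0.11,1],[-0.94,-0.05,0.01,0,0,0.11,1],[-0.94,-0.05,0.01,0,0,0.11,1],[-0.94,-0.05,0.01,0,0,0.11,1]]])

```text
time_s: 1.62
tool_pos: [0.4689, 0.0841, 0.2379]
tool_rot: [180.0, -0.0, 85.9]
force: [-0.2, -0.1, 0.1]
grip_width: 0.0873
grasp_force: 0.0
```

>>> servo_tool(series=[[[-0.85,0.09,0.07,0,0,0.083,1],[-0.85,0.09,0.07,0,0,0.083,1],[-0.85,0.09,0.07,0,0,0.083,1],[-0.85,0.09,0.07,0,0,0.083,1],[-0.85,0.09,0.07,0,0,0.083,1],[-0.85,0.09,0.07,0,0,0.083,1],[-0.85,0.09,0.07,0,0,0.083,1],[-0.85,0.09,0.07,0,0,0.083,1],[-0.85,0.09,0.07,0,0,0.083,1]]])

```text
time_s: 2.37
tool_pos: [0.4777, -0.168, 0.2166]
tool_rot: [-180.0, -0.0, 71.0]
force: [0.2, 0.2, 0.3]
grip_width: 0.0871
grasp_force: 0.0
```

Run:
```python
from h import *
o=get_obs(); print(o['tool_pos'],o['tool_rot'],o['qpos'],o['force'])
c=cam('wrist'); cv2.imwrite('pics/w1.png',c['frame'][...,::-1]); 
P=c['P'].reshape(-1,3); f=c['frame'].reshape(-1,3)
m=(np.hypot(P[:,0]-.486,P[:,1]+.177)<.06)
for lo,hi in((.004,.012),(.024,.037),(.05,.07),(.07,.09)):
    q=P[m&(P[:,2]>lo)&(P[:,2]<hi)]
    if len(q)>20: print(lo,len(q),((q.min(0)+q.max(0))/2).round(4),np.ptp(q,axis=0).round(4),q.mean(0).round(4))
```

```text
[ 0.4777065  -0.16799022  0.21656928] [-1.79965833e+02 -3.31986942e-02  7.10064197e+01] [-29.825376    -1.34787612  46.07480858 102.7374163    0.95605569
  78.23185052  -2.94760822] [0.17349655 0.2455782  0.32739427]
0.004 1318 [ 0.4884 -0.175   0.008 ] [0.0729 0.0728 0.0074] [ 0.4961 -0.1616  0.0093]
0.024 151 [ 0.4855 -0.1769  0.0314] [0.0603 0.06   0.0111] [ 0.4881 -0.1665  0.0349]
0.05 169 [ 0.4851 -0.1687  0.0599] [0.0367 0.0196 0.0199] [ 0.4871 -0.1643  0.0577]
0.07 1050 [ 0.4855 -0.1771  0.0747] [0.033  0.0333 0.0094] [ 0.4858 -0.1757  0.0761]
```

View pics/w1.png

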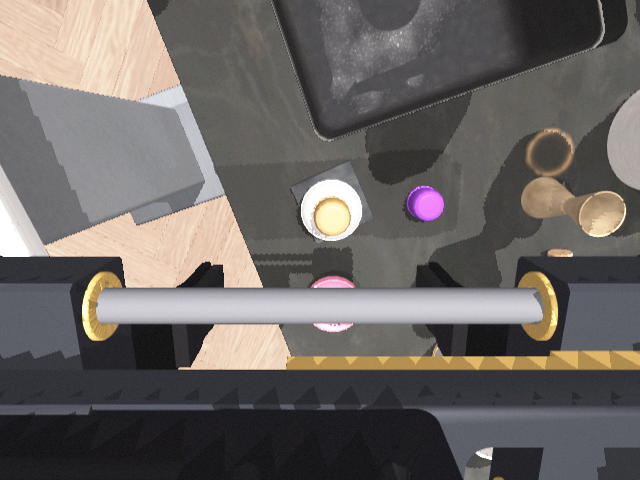

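The wrist view shows the capped lid at px (331,213), purple at (425,203) and pink at (333,300). The lid is at (0.4855, -0.177), agreeing with the earlier measurement.

Run:
```python
from h import *
go([.4855,-.177,.12],71)
```

```text
[-0.0242  0.0349  0.3219] [-0.0002 -0.0003  0.0008] dist 0.0974 rows>= 2.3
```

>>> servo_tool(series=[[[-0.024,0.035,0.08,0,0,0,1],[-0.024,0.035,0.16,0,0,0,1],[-0.024,0.035,0.24,0,0,0,1],[-0.024,0.035,0.32,0,0,0,1],[-0.024,0.035,0.32,0,0,0,1],[-0.024,0.035,0.32,0,0,0,1]]])

```text
time_s: 2.92
tool_pos: [0.4849, -0.1767, 0.1201]
tool_rot: [-179.8, 0.0, 71.2]
force: [-0.2, -0.3, 0.8]
grip_width: 0.087
grasp_force: 0.0
```

Run:
```python
from h import *
go([.4855,-.177,.014],71)
```

```text
[-1.000e-04  3.200e-03  3.537e-01] [-0.0009  0.0001  0.0011] dist 0.1061 rows>= 2.5
```

>>> servo_tool(series=[[[0,0.002,0.06,0,0,0,1],[0,0.002,0.12,0,0,0,1],[0,0.002,0.18,0,0,0,1],[0,0.002,0.23,0,0,0,1],[0,0.002,0.28,0,0,0,1],[0,0.002,0.32,0,0,0,1],[0,0.002,0.34,0,0,0,1],[0,0.002,0.352,0,0,0,1],[0,0.002,0.352,0,0,0,1],[0,0.002,0.352,0,0,0,1]]])

```text
time_s: 3.75
tool_pos: [0.4866, -0.1791, 0.0159]
tool_rot: [179.9, -0.0, 71.0]
force: [-0.2, -0.1, -0.8]
grip_width: 0.0866
grasp_force: 0.0
```

>>> servo_tool(series=[[[0.005,0,0.006,0,0,0,1],[0.005,0,0.006,0,0,0,1],[0.005,0,0.006,0,0,0,0.85],[0.005,0,0.006,0,0,0,0.75],[0.005,0,0.006,0,0,0,0.7],[0.005,0,0.006,0,0,0,0.65],[0.005,0,0.006,0,0,0,0.6],[0.005,0,0.006,0,0,0,0.6],[0.005,0,0.006,0,0,0,0.6],[0.005,0,0.006,0,0,0,0.6]]], grip_force=25)

```text
time_s: 4.58
tool_pos: [0.4863, -0.1776, 0.0132]
tool_rot: [-180.0, 0.0, 71.0]
force: [0.0, -0.3, -1.8]
grip_width: 0.053
grasp_force: 23.6
```

Run:
```python
from h import *
o=get_obs(); print(o['grip_width'],o['grasp_force'],o['force'],o['tool_pos'])
c=cam('scene'); f=c['frame'][...,::-1][230:360,240:400]
c2=cam('wrist'); g=c2['frame'][...,::-1]
a=cv2.resize(f,(640,520),interpolation=cv2.INTER_CUBIC)
cv2.imwrite('pics/s2.png',a); cv2.imwrite('pics/w2.png',g)
o=get_obs(); print(o['grip_width'],o['grasp_force'],o['force'])
```

```text
0.05297520795022671 23.562232428230345 [ 0.03298378 -0.32144876 -1.75404112] [ 0.48629792 -0.17762637  0.01322424]
0.053550240841241235 23.84868429042399 [ 1.01540177 -0.64195647 -1.92580992]
```

View pics/s2.png

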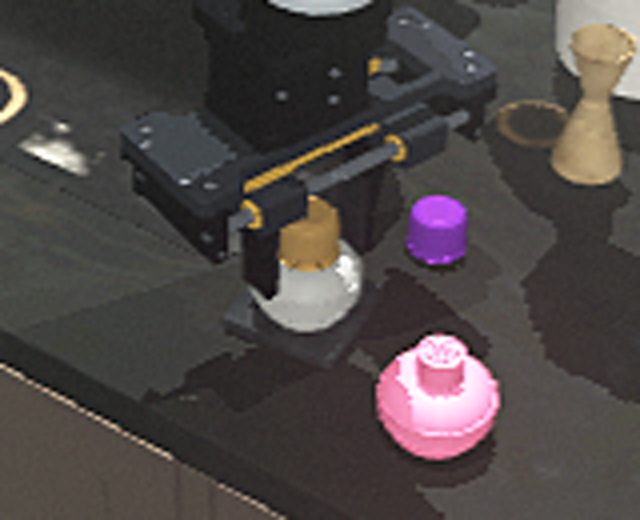

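Run:
```python
from h import *
c=cam('scene')
f=c['frame'].astype(int); P=c['P']
p=P[240:330,290:345].reshape(-1,3)
p=p[np.hypot(p[:,0]-.486,p[:,1]+.177)<.06]
for lo,hi in((.004,.012),(.012,.022),(.024,.037),(.037,.048),(.05,.066),(.066,.08)):
    q=p[(p[:,2]>lo)&(p[:,2]<hi)]
    if len(q)>5: print(lo,len(q),q.min(0).round(4),q.max(0).round(4))
```

```text
0.004 295 [ 0.45   -0.2132  0.0041] [ 0.5264 -0.1429  0.0118]
0.012 30 [ 0.4586 -0.2034  0.0126] [ 0.4833 -0.1683  0.0204]
0.024 130 [ 0.4533 -0.2088  0.0241] [ 0.5114 -0.1543  0.037 ]
0.037 208 [ 0.4469 -0.2065  0.037 ] [ 0.5143 -0.1565  0.0479]
0.05 192 [ 0.4465 -0.2014  0.0502] [ 0.5158 -0.1559  0.0659]
0.066 198 [ 0.4439 -0.2018  0.0661] [ 0.52   -0.1589  0.08  ]
```

View pics/w2.png

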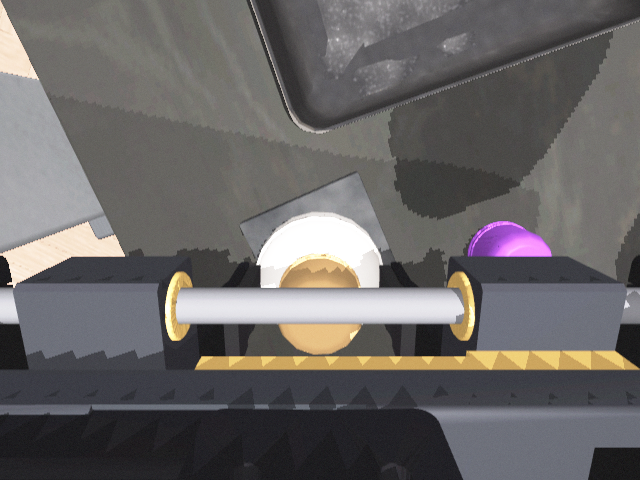

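The lid is still centred between the fingers: px ~320 in the wrist view, with depth extents symmetric about y = -0.178. Grip force is on target, so I do a slow test lift.

>>> servo_tool(series=[[[0,0,0,0,0,0,0.5],[0,0,0,0,0,0,0.5],[0,0,-0.01,0,0,0,0.5],[0,0,-0.025,0,0,0,0.5],[0,0,-0.045,0,0,0,0.5],[0,0,-0.07,0,0,0,0.5],[0,0,-0.09,0,0,0,0.5],[0,0,-0.1,0,0,0,0.5],[0,0,-0.1,0,0,0,0.5],[0,0,-0.1,0,0,0,0.5]]])

```text
time_s: 5.57
tool_pos: [0.4866, -0.1775, 0.0437]
tool_rot: [180.0, -0.0, 71.0]
force: [0.2, -0.1, -3.4]
grip_width: 0.0535
grasp_force: 23.8
```

Run:
```python
from h import *
o=get_obs(); print(o['grip_width'],o['grasp_force'],o['force'],o['tool_pos'])
c=cam('scene'); f=c['frame'][...,::-1][210:360,240:400]
cv2.imwrite('pics/s3.png',cv2.resize(f,(640,600),interpolation=cv2.INTER_CUBIC))
```

```text
0.05347393369498298 23.792903926223516 [ 0.18412373 -0.10533519 -3.35099577] [ 0.48659725 -0.17753547  0.04365444]
```

View pics/s3.png

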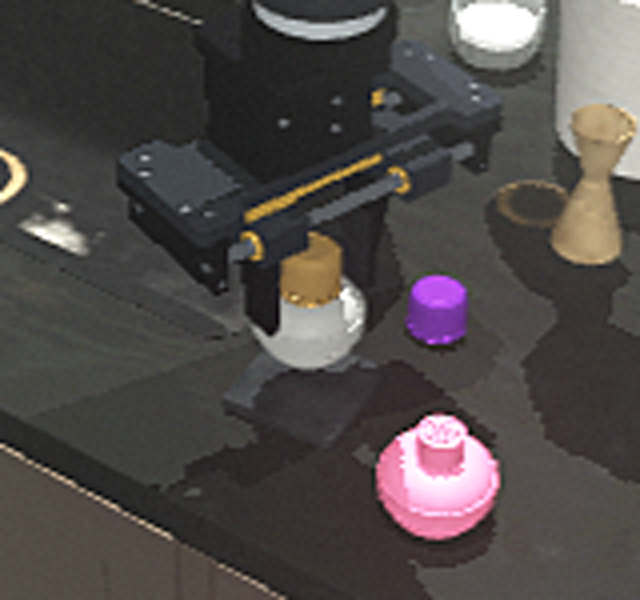

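The lid and cap are lifted together and upright: lid at crop (315,320), cap at (312,270), coaster empty below. Next I raise them and carry them over the tin.

Run:
```python
from h import *
a=go([.4863,-.1776,.195],71); go([.5657,-.3939,.18],71,a)
```

```text
[-3.000e-04  1.000e-04 -5.056e-01] [-0.     -0.0001  0.0002] dist 0.1517 rows>= 3.6
[-0.5956  0.485   0.05  ] [0. 0. 0.] dist 0.2309 rows>= 5.5
```

>>> servo_tool(series=[[[0,0,-0.02,0,0,0,0.5],[0,0,-0.06,0,0,0,0.5],[0,0,-0.12,0,0,0,0.5],[0,0,-0.18,0,0,0,0.5],[0,0,-0.24,0,0,0,0.5],[0,0,-0.3,0,0,0,0.5],[0,0,-0.36,0,0,0,0.5],[0,0,-0.42,0,0,0,0.5],[0,0,-0.47,0,0,0,0.5],[0,0,-0.5,0,0,0,0.5],[0,0,-0.505,0,0,0,0.5],[0,0,-0.505,0,0,0,0.5]]])

```text
time_s: 6.62
tool_pos: [0.4866, -0.1778, 0.1954]
tool_rot: [179.9, -0.0, 71.0]
force: [0.3, 0.8, -2.1]
grip_width: 0.0533
grasp_force: 23.8
```

>>> servo_tool(series=[[[-0.02,0.016,0,0,0,0,0.5],[-0.06,0.05,0,0,0,0,0.5],[-0.12,0.1,0,0,0,0,0.5],[-0.19,0.155,0,0,0,0,0.5],[-0.26,0.21,0,0,0,0,0.5],[-0.33,0.27,0,0,0,0,0.5],[-0.4,0.326,0,0,0,0,0.5],[-0.47,0.383,0,0,0,0,0.5],[-0.53,0.432,0,0,0,0,0.5],[-0.575,0.468,0,0,0,0,0.5],[-0.595,0.484,0,0,0,0,0.5],[-0.595,0.484,0,0,0,0,0.5]]])

```text
time_s: 7.62
tool_pos: [0.5644, -0.396, 0.1929]
tool_rot: [-179.8, 0.1, 70.9]
force: [-0.4, 0.3, -1.5]
grip_width: 0.0535
grasp_force: 23.8
```

Run:
```python
from h import *
from scipy.optimize import least_squares
def circ(p,r=None):
    return least_squares(lambda q:np.hypot(p[:,0]-q[0],p[:,1]-q[1])-(r or q[2]),[*p[:,:2].mean(0),.03],loss='soft_l1',f_scale=.001).x.round(4)
o=get_obs(); t=o['tool_pos'];print(t,o['force'])
for n in('wrist','top','scene'):
    c=cam(n); cv2.imwrite(f'pics/{n}4.png',c['frame'][...,::-1]); p=c['P'].reshape(-1,3)
    p=p[np.hypot(p[:,0]-.5657,p[:,1]+.3935)<.036]
    for k,lo,hi in(('tinrim',.118,.13),('tinbody',.03,.1),('skirt',.197-.005,.204),('collar',.207,.218),('cap',.235,.25),('captop',.25,.262)):
        q=p[(p[:,2]>lo)&(p[:,2]<hi)]
        if len(q)>8: print(n,k,len(q),circ(q),q.min(0).round(4),q.max(0).round(4))
c=cam('scene'); cv2.imwrite('pics/s4.png',cv2.resize(c['frame'][...,::-1][190:350,350:510],(600,600),interpolation=cv2.INTER_CUBIC))
```

```text
[ 0.56437477 -0.39599679  0.19290617] [-0.36480651  0.25388442 -1.47187588]
wrist tinrim 523 [ 0.5654 -0.3926  0.0281] [ 0.5385 -0.4029  0.1183] [ 0.5948 -0.3634  0.1283]
wrist tinbody 534 [ 0.5661 -0.3906  0.0248] [ 0.54   -0.4098  0.0301] [ 0.5925 -0.3645  0.1   ]
wrist collar 1063 [ 0.564  -0.3947  0.0292] [ 0.5388 -0.3968  0.207 ] [ 0.594  -0.3646  0.218 ]
wrist cap 1647 [ 0.5462 -0.4488  0.0719] [ 0.5346 -0.4142  0.235 ] [ 0.6014 -0.374   0.25  ]
wrist captop 2816 [ 0.565  -0.3922  0.0127] [ 0.5347 -0.414   0.25  ] [ 0.5985 -0.3776  0.262 ]
scene tinrim 199 [ 0.564  -0.3943  0.0284] [ 0.5313 -0.4232  0.118 ] [ 0.595  -0.3642  0.127 ]
scene tinbody 807 [ 0.5646 -0.3942  0.0269] [ 0.5344 -0.4227  0.03  ] [ 0.5932 -0.3669  0.0999]
scene skirt 81 [ 0.5649 -0.3934  0.0258] [ 0.5366 -0.4211  0.1922] [ 0.561  -0.3722  0.2038]
scene collar 172 [ 0.5646 -0.3928  0.03  ] [ 0.5328 -0.4237  0.207 ] [ 0.5772 -0.3639  0.218 ]
scene cap 170 [ 0.5743 -0.3807  0.0318] [ 0.5301 -0.4157  0.2352] [ 0.5938 -0.3822  0.2498]
scene captop 132 [201.3231 593.5278 626.9435] [ 0.5297 -0.4162  0.25  ] [ 0.5944 -0.39    0.262 ]
```

View pics/s4.png

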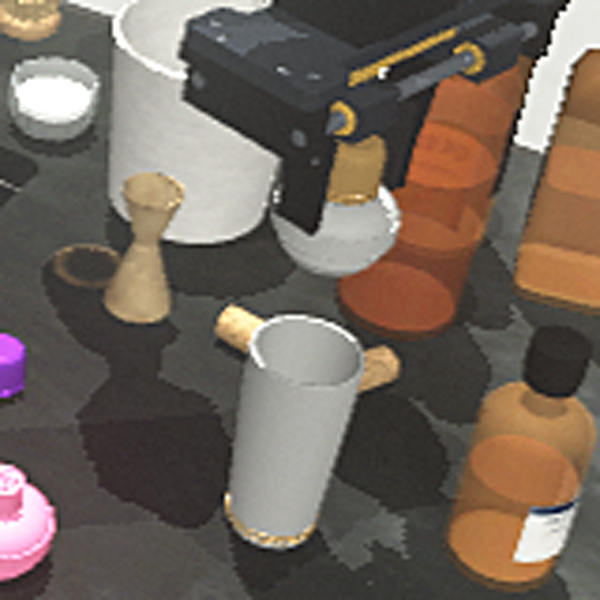

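The picture shows the lid upright with its cap, hanging above the tin: lid at crop (337,225), tin mouth at (307,350), nothing in between. Now I read the settled pose.

Run:
```python
from h import *
o=get_obs(); print(o['tool_pos'],o['force'],o['tool_rot'])
go([.5656,-.3939,.140],71)
```

```text
[ 0.56584612 -0.39213828  0.19454761] [-0.25076978  0.33778805 -1.06718209] [-1.79964945e+02 -7.77969820e-02  7.11114183e+01]
[-0.0061  0.0012  0.1818] [-0.0002 -0.0004  0.0006] dist 0.0546 rows>= 1.3
```

>>> servo_tool(series=[[[-0.0045,0,0.02,0,0,0,0.5],[-0.0045,0,0.05,0,0,0,0.5],[-0.0045,0,0.09,0,0,0,0.5],[-0.0045,0,0.13,0,0,0,0.5],[-0.0045,0,0.16,0,0,0,0.5],[-0.0045,0,0.185,0,0,0,0.5],[-0.0045,0,0.195,0,0,0,0.5],[-0.0045,0,0.195,0,0,0,0.5],[-0.0045,0,0.195,0,0,0,0.5],[-0.0045,0,0.195,0,0,0,0.5],[-0.0045,0,0.195,0,0,0,0.5],[-0.0045,0,0.195,0,0,0,0.5]]])

```text
time_s: 8.82
tool_pos: [0.5655, -0.3952, 0.137]
tool_rot: [179.9, 0.0, 71.0]
force: [0.2, 0.0, -2.0]
grip_width: 0.0536
grasp_force: 23.8
```

Run:
```python
from h import *
from scipy.optimize import least_squares
def circ(p,r):
    return least_squares(lambda q:np.hypot(p[:,0]-q[0],p[:,1]-q[1])-r,p[:,:2].mean(0),loss='soft_l1',f_scale=.001).x.round(4)
for n in('scene','wrist','scene'):
    print(get_obs()['tool_pos'].round(4))
    c=cam(n); p=c['P'].reshape(-1,3)
    p=p[np.hypot(p[:,0]-.5657,p[:,1]+.3935)<.036]
    for k,lo,hi,r in(('tin',.08,.115,.0285),('skirt',.138,.145,.0255),('collar',.148,.156,.0305)):
        q=p[(p[:,2]>lo)&(p[:,2]<hi)]
        if len(q)>8: print(n,k,len(q),circ(q,r))
```

```text
[ 0.5655 -0.3952  0.137 ]
scene tin 524 [ 0.5644 -0.3945]
scene skirt 48 [ 0.5646 -0.3952]
scene collar 105 [ 0.5653 -0.3954]
[ 0.5655 -0.3951  0.1369]
wrist tin 399 [ 0.5652 -0.393 ]
wrist collar 250 [ 0.5647 -0.3946]
[ 0.5654 -0.395   0.1367]
scene tin 530 [ 0.5644 -0.3944]
scene skirt 45 [ 0.565  -0.3952]
scene collar 110 [ 0.5652 -0.3952]
```

>>> servo_tool(series=[[[0.0038,-0.001,0,0,0,0,0.5],[0.0038,-0.001,0.006,0,0,0,0.5],[0.0038,-0.001,0.012,0,0,0,0.5],[0.0038,-0.001,0.018,0,0,0,0.5],[0.0038,-0.001,0.024,0,0,0,0.5],[0.0038,-0.001,0.03,0,0,0,0.5],[0.0038,-0.001,0.036,0,0,0,0.5],[0.0038,-0.001,0.042,0,0,0,0.5],[0.0038,-0.001,0.042,0,0,0,0.5],[0.0038,-0.001,0.042,0,0,0,0.5]]])

```text
time_s: 9.8
tool_pos: [0.5653, -0.3937, 0.1236]
tool_rot: [-180.0, -0.0, 71.0]
force: [0.1, -0.3, -2.3]
grip_width: 0.0536
grasp_force: 23.8
```

>>> servo_tool(series=[[[0,0,0.004,0,0,0,0.5],[0,0,0.008,0,0,0,0.5],[0,0,0.012,0,0,0,0.5],[0,0,0.016,0,0,0,0.5],[0,0,0.02,0,0,0,0.5],[0,0,0.024,0,0,0,0.5],[0,0,0.027,0,0,0,0.5],[0,0,0.03,0,0,0,0.5],[0,0,0.03,0,0,0,0.5],[0,0,0.03,0,0,0,0.5]]])

```text
time_s: 10.63
tool_pos: [0.5653, -0.3937, 0.1147]
tool_rot: [-180.0, -0.0, 71.0]
force: [0.3, 0.5, -1.0]
grip_width: 0.0534
grasp_force: 23.8
```

>>> servo_tool(series=[[[0,0,0.002,0,0,0,0.5],[0,0,0.003,0,0,0,0.5],[0,0,0.004,0,0,0,0.5],[0,0,0.005,0,0,0,0.5],[0,0,0.005,0,0,0,0.5]]])

```text
time_s: 11.05
tool_pos: [0.5654, -0.3939, 0.1138]
tool_rot: [180.0, -0.0, 71.0]
force: [-2.3, 0.2, 0.2]
grip_width: 0.0533
grasp_force: 24.3
```

>>> servo_tool(series=[[[0,0,0.002,0,0,0,0.5],[0,0,0.003,0,0,0,0.5],[0,0,0.004,0,0,0,0.5],[0,0,0.004,0,0,0,0.5]]])

```text
time_s: 11.38
tool_pos: [0.5656, -0.3942, 0.1137]
tool_rot: [179.9, -0.0, 71.0]
force: [-1.5, 1.7, 7.2]
grip_width: 0.0535
grasp_force: 25.0
```

Contact came at TCP z 0.1137, exactly the predicted seating height. I ease off the push and release slowly.

>>> servo_tool(series=[[[0,0,-0.003,0,0,0,0.5],[0,0,-0.003,0,0,0,0.5],[0,0,-0.003,0,0,0,0.62],[0,0,-0.003,0,0,0,0.66],[0,0,-0.003,0,0,0,0.7],[0,0,-0.003,0,0,0,0.75],[0,0,-0.003,0,0,0,0.8],[0,0,-0.003,0,0,0,0.9],[0,0,-0.003,0,0,0,1],[0,0,-0.003,0,0,0,1],[0,0,-0.003,0,0,0,1]]])

```text
time_s: 12.3
tool_pos: [0.5653, -0.3937, 0.1128]
tool_rot: [-180.0, -0.0, 71.0]
force: [-0.2, 0.5, 0.7]
grip_width: 0.0841
grasp_force: 0.0
```

Run:
```python
from h import *
from scipy.optimize import least_squares
def circ(p,r):
    return least_squares(lambda q:np.hypot(p[:,0]-q[0],p[:,1]-q[1])-r,p[:,:2].mean(0),loss='soft_l1',f_scale=.001).x.round(4)
o=get_obs();print(o['tool_pos'].round(4),o['tool_rot'],o['grip_width'],o['force'])
c=cam('scene'); p=c['P'].reshape(-1,3)
p=p[np.hypot(p[:,0]-.5657,p[:,1]+.3935)<.034]
for k,lo,hi,r in(('tinlow',.02,.05,.0258),('tin',.08,.115,.0288),('collar',.127,.135,.0305),('cap',.152,.168,.017)):
    q=p[(p[:,2]>lo)&(p[:,2]<hi)]
    if len(q)>8: print(k,len(q),circ(q,r))
cv2.imwrite('pics/s5.png',cv2.resize(c['frame'][...,::-1][210:370,350:510],(600,600),interpolation=cv2.INTER_CUBIC))
```

```text
[ 0.5653 -0.3937  0.1128] [-1.79997802e+02 -3.34303026e-03  7.10274591e+01] 0.08410700931704303 [-0.22794078  0.48562264  0.66136588]
tinlow 251 [ 0.5651 -0.3939]
tin 380 [ 0.5654 -0.3942]
collar 90 [ 0.5653 -0.3936]
cap 96 [ 0.5647 -0.3939]
```

View pics/s5.png

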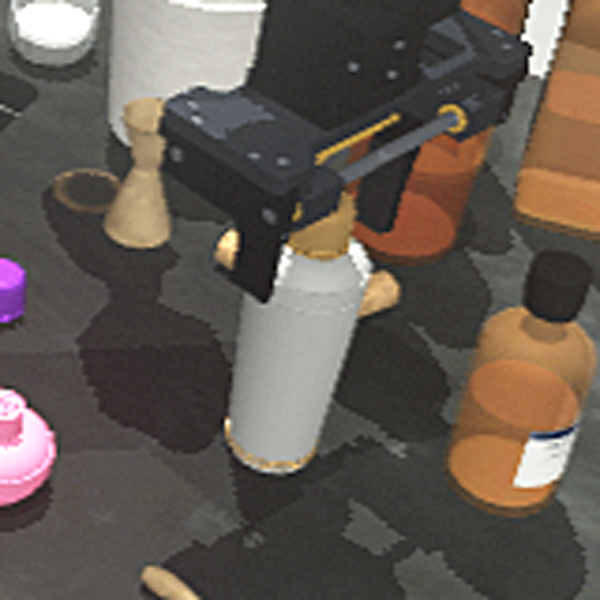

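The lid is seated and coaxial with the tin: collar band on the rim at crop (318,300), cap still on at (322,230), tin upright. Now I raise to grip the cap. The tips stay just above the shoulder, which meets the cap rim at z = 0.149.

>>> servo_tool(series=[[[0,0,-0.01,0,0,0,1],[0,0,-0.03,0,0,0,1],[0,0,-0.06,0,0,0,1],[0,0,-0.09,0,0,0,1],[0,0,-0.115,0,0,0,1],[0,0,-0.129,0,0,0,1],[0,0,-0.129,0,0,0,1],[0,0,-0.129,0,0,0,1],[0,0,-0.129,0,0,0,1]]])

```text
time_s: 13.1
tool_pos: [0.5652, -0.3935, 0.1513]
tool_rot: [-180.0, -0.0, 71.0]
force: [-0.3, -0.7, -0.8]
grip_width: 0.087
grasp_force: 0.0
```

>>> servo_tool(series=[[[0,0,0,0,0,0,0.8],[0,0,0,0,0,0,0.65],[0,0,0,0,0,0,0.55],[0,0,0,0,0,0,0.48],[0,0,0,0,0,0,0.42],[0,0,0,0,0,0,0.38],[0,0,0,0,0,0,0.34],[0,0,0,0,0,0,0.3],[0,0,0,0,0,0,0.25],[0,0,0,0,0,0,0.2],[0,0,0,0,0,0,0.2],[0,0,0,0,0,0,0.2]]], grip_force=12)

```text
time_s: 14.1
tool_pos: [0.5653, -0.3937, 0.1516]
tool_rot: [180.0, -0.0, 71.0]
force: [-0.2, -0.1, -0.6]
grip_width: 0.0195
grasp_force: 0.0
```

Run:
```python
from h import *
o=get_obs();print(o['tool_pos'].round(4),o['grip_width'],o['grasp_force'],o['force'])
c=cam('scene'); w=cam('wrist')
a=cv2.resize(c['frame'][...,::-1][210:330,370:470],(400,480),interpolation=cv2.INTER_CUBIC)
b=cv2.resize(w['frame'][...,::-1][180:420,220:420],(400,480))
cv2.imwrite('pics/s6.png',np.hstack([a,b]))
o=get_obs();print(o['grip_width'],o['grasp_force'])
```

```text
[ 0.5653 -0.3937  0.1516] 0.019549309190951582 0.0 [-0.15518487 -0.08875533 -0.63071161]
0.018271487890965308 0.0
```

View pics/s6.png

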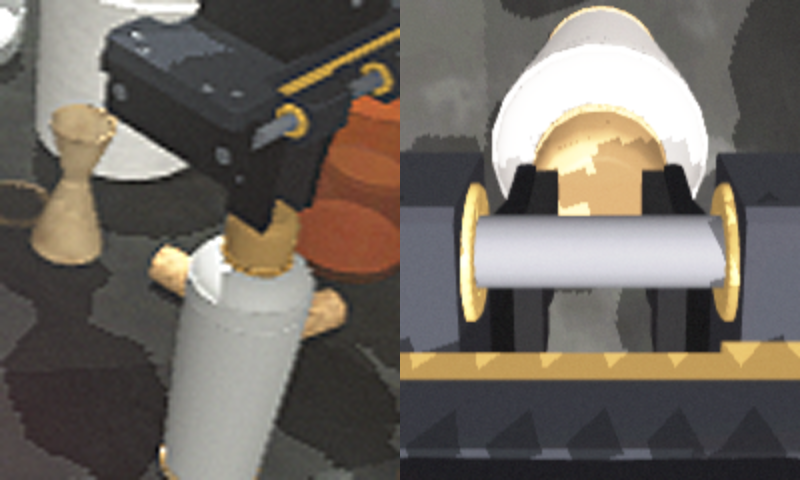

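The fingers shut to 18 mm without touching anything, so they aren't astride the cap. Left half: fingertip at (268,225), beside or behind the cap at (260,245). Right half: tips at (535,170) and (665,170), cap at (600,150). I'll locate the fingers in depth.

Run:
```python
from h import *
T=None
for n in('wrist','scene'):
    o=get_obs(); t=o['tool_pos']; A=R.from_euler('xyz',o['tool_rot'],degrees=True)
    c=cam(n); P=c['P']; f=c['frame'].astype(int)
    L=A.inv().apply((P-t).reshape(-1,3)).reshape(P.shape)*1000
    near=(np.hypot(L[...,0],L[...,1])<60)&(L[...,2]>-60)&(L[...,2]<15)
    dark=f.max(-1)<75; gold=(f[...,0]-f[...,2]>50)
    for k,m in(('dark',near&dark),('gold',near&gold)):
        q=L[m]
        if len(q)<5: continue
        print(n,k,len(q))
        for z0 in range(-50,15,5):
            s=q[(q[:,2]>=z0)&(q[:,2]<z0+5)]
            if len(s)>3: print('  z',z0,len(s),'x',np.percentile(s[:,0],[2,50,98]).round(0),'y',np.percentile(s[:,1],[2,50,98]).round(0))
    if n=='wrist': print('mount',np.round(c['mount'],3))
```

```text
wrist dark 1154
  z -50 224 x [-2. 10. 11.] y [-18.  -1.  17.]
  z -45 207 x [ 7. 10. 11.] y [-18. -10.  17.]
  z -40 201 x [ 4. 10. 11.] y [-18.   8.  17.]
  z -35 170 x [ 1. 10. 11.] y [-18.  -1.  17.]
  z -30 64 x [ 4. 10. 11.] y [-18.  -1.  16.]
wrist gold 2419
  z -30 1079 x [-2.  6. 13.] y [-10.   0.   8.]
  z -25 571 x [ 7. 13. 17.] y [-14.  -0.  13.]
  z -20 217 x [ 9. 15. 17.] y [-15.  -1.  13.]
  z -15 167 x [ 8. 15. 17.] y [-16.  -1.  13.]
  z -10 155 x [ 8. 15. 17.] y [-16.  -0.  14.]
  z -5 189 x [ 4. 15. 18.] y [-17.  -2.  15.]
  z 0 41 x [ 6. 16. 18.] y [-16.  -3.  16.]
mount [[-0.001 -0.97  -0.242  0.066]
 [ 1.    -0.001 -0.    -0.001]
 [-0.    -0.242  0.97  -0.19 ]
 [ 0.     0.     0.     1.   ]]
scene dark 279
  z -50 42 x [-13.  -8.   2.] y [-20.   7.  16.]
  z -45 37 x [-13.  -8.   3.] y [-20. -11.  16.]
  z -40 52 x [-12.  -6.   7.] y [-20. -15.  16.]
  z -35 42 x [-13.  -6.   9.] y [-20. -17.  15.]
  z -30 30 x [-13.  -6.   9.] y [-19. -15.  16.]
scene gold 238
  z -25 53 x [-16. -10.   3.] y [-17.  -4.   9.]
  z -20 50 x [-17. -10.  10.] y [-18. -13.   7.]
  z -15 39 x [-18. -10.   7.] y [-17. -14.   4.]
  z -10 36 x [-17. -10.   8.] y [-18. -14.   1.]
  z -5 37 x [-18.  -9.  12.] y [-18. -14.   3.]
  z 0 20 x [-17. -10.   8.] y [-17. -14.   4.]
```

Depth shows the fingertips ending about 26 mm behind the stated TCP, just above the cap top. That also explains the 53.5 mm lid grip, which was on the shoulder. I open the gripper and check whether the tip depth depends on the opening.

>>> servo_tool(series=[[[0,0,0,0,0,0,0.35],[0,0,0,0,0,0,0.55],[0,0,0,0,0,0,0.7],[0,0,0,0,0,0,0.7],[0,0,0,0,0,0,0.7],[0,0,0,0,0,0,0.7]]])

```text
time_s: 14.8
tool_pos: [0.5654, -0.3937, 0.1517]
tool_rot: [180.0, -0.0, 71.0]
force: [-0.6, 0.4, -0.3]
grip_width: 0.0501
grasp_force: 0.0
```

Run:
```python
from h import *
print(get_obs()['grip_width'])
for n in('wrist','scene','top'):
    o=get_obs(); t=o['tool_pos']; A=R.from_euler('xyz',o['tool_rot'],degrees=True)
    c=cam(n); P=c['P']; f=c['frame'].astype(int)
    L=A.inv().apply((P-t).reshape(-1,3)).reshape(P.shape)*1000
    q=L[(np.abs(L[...,0])<16)&(np.abs(L[...,1])>24)&(np.abs(L[...,1])<55)&(L[...,2]>-65)&(L[...,2]<12)]
    print(n,len(q))
    for z0 in range(-60,12,4):
        s=q[(q[:,2]>=z0)&(q[:,2]<z0+4)]
        if len(s)>2: print('  z',z0,len(s),'x',np.percentile(s[:,0],[2,50,98]).round(0),'y',np.percentile(s[:,1],[2,50,98]).round(0))
    if n=='scene':
        p=P.reshape(-1,3); p=p[np.hypot(p[:,0]-.5657,p[:,1]+.3935)<.018]; p=p[(p[:,2]>.15)&(p[:,2]<.182)]; print('cap',np.median(p,0),p[:,2].max())
```

```text
0.05011393486836684
wrist 2018
  z -60 73 x [-10.  -6.  11.] y [-35. -26.  33.]
  z -56 208 x [-10.  10.  11.] y [-35.  24.  33.]
  z -52 231 x [-10.  10.  11.] y [-34. -26.  33.]
  z -48 200 x [ 7. 10. 11.] y [-34.  24.  32.]
  z -44 202 x [ 5. 10. 11.] y [-34. -26.  32.]
  z -40 193 x [ 4. 10. 11.] y [-34.  24.  33.]
  z -36 190 x [ 2.  9. 11.] y [-34. -26.  33.]
  z -32 184 x [ 1.  9. 11.] y [-34.  24.  33.]
  z -28 32 x [ 5.  9. 11.] y [-33. -26.  31.]
  z 4 180 x [-9.  1. 11.] y [-27. -25.  25.]
  z 8 280 x [-12.   4.  14.] y [-29. -25.  27.]
scene 370
  z -60 21 x [-13. -11.  -3.] y [-39.  27.  37.]
  z -56 29 x [-13.  -8.   5.] y [-39. -28.  34.]
  z -52 34 x [-13.  -7.   8.] y [-38. -31.  34.]
  z -48 40 x [-12.  -6.   9.] y [-38. -30.  32.]
  z -44 45 x [-13.  -4.   7.] y [-38.  25.  33.]
  z -40 39 x [-12.  -4.   8.] y [-37.  25.  32.]
  z -36 43 x [-13.  -3.   8.] y [-38. -34.  33.]
  z -32 45 x [-13.  -5.   9.] y [-38. -28.  33.]
  z -28 21 x [-13.  -5.   8.] y [-36.  26.  31.]
  z 4 7 x [-9. -4.  4.] y [-26. -25. -24.]
  z 8 22 x [-11.  -2.  13.] y [-29. -26. -24.]
cap [ 0.554858   -0.39974638  0.1706857 ] 0.17761868243205614
top 0
```

The tips are 26.5 mm behind the nominal TCP at any opening, so I correct for it. To put the tips at z = 0.152, the TCP goes to about 0.1255, 26 mm lower.

>>> servo_tool(series=[[[0,0,0,0,0,0,0.75],[0,0,0.015,0,0,0,0.75],[0,0,0.03,0,0,0,0.75],[0,0,0.045,0,0,0,0.75],[0,0,0.06,0,0,0,0.75],[0,0,0.075,0,0,0,0.75],[0,0,0.086,0,0,0,0.75],[0,0,0.086,0,0,0,0.75],[0,0,0.086,0,0,0,0.75],[0,0,0.086,0,0,0,0.75]]])

```text
time_s: 15.78
tool_pos: [0.5654, -0.3939, 0.126]
tool_rot: [180.0, 0.0, 71.0]
force: [0.7, 0.6, -0.6]
grip_width: 0.0651
grasp_force: 0.0
```

>>> servo_tool(series=[[[0,0,0,0,0,0,0.65],[0,0,0,0,0,0,0.58],[0,0,0,0,0,0,0.52],[0,0,0,0,0,0,0.48],[0,0,0,0,0,0,0.44],[0,0,0,0,0,0,0.4],[0,0,0,0,0,0,0.36],[0,0,0,0,0,0,0.32],[0,0,0,0,0,0,0.28],[0,0,0,0,0,0,0.25],[0,0,0,0,0,0,0.25],[0,0,0,0,0,0,0.25]]])

```text
time_s: 16.78
tool_pos: [0.5653, -0.3937, 0.1258]
tool_rot: [180.0, -0.0, 71.0]
force: [0.8, -0.2, 0.4]
grip_width: 0.0325
grasp_force: 12.0
```

The cap is gripped: 33 mm wide at 12 N. Now I lift straight up, slowly at first.

>>> servo_tool(series=[[[0,0,-0.005,0,0,0,0.25],[0,0,-0.012,0,0,0,0.25],[0,0,-0.02,0,0,0,0.25],[0,0,-0.03,0,0,0,0.25],[0,0,-0.04,0,0,0,0.25],[0,0,-0.05,0,0,0,0.25],[0,0,-0.06,0,0,0,0.25],[0,0,-0.072,0,0,0,0.25],[0,0,-0.085,0,0,0,0.25],[0,0,-0.1,0,0,0,0.25],[0,0,-0.12,0,0,0,0.25],[0,0,-0.14,0,0,0,0.25]]])

```text
time_s: 17.78
tool_pos: [0.5653, -0.3937, 0.1685]
tool_rot: [180.0, -0.0, 71.0]
force: [-0.2, -0.2, -0.7]
grip_width: 0.0327
grasp_force: 12.0
```

>>> servo_tool(series=[[[0,0,-0.02,0,0,0,0.25],[0,0,-0.045,0,0,0,0.25],[0,0,-0.07,0,0,0,0.25],[0,0,-0.095,0,0,0,0.25],[0,0,-0.12,0,0,0,0.25],[0,0,-0.145,0,0,0,0.25],[0,0,-0.165,0,0,0,0.25],[0,0,-0.18,0,0,0,0.25],[0,0,-0.19,0,0,0,0.25],[0,0,-0.195,0,0,0,0.25],[0,0,-0.195,0,0,0,0.25],[0,0,-0.195,0,0,0,0.25]]])

```text
time_s: 18.78
tool_pos: [0.5652, -0.3936, 0.226]
tool_rot: [-180.0, -0.0, 71.0]
force: [-0.0, -0.9, -0.9]
grip_width: 0.0324
grasp_force: 12.0
```

Run:
```python
from h import *
from scipy.optimize import least_squares
def circ(p,r):
    return least_squares(lambda q:np.hypot(p[:,0]-q[0],p[:,1]-q[1])-r,p[:,:2].mean(0),loss='soft_l1',f_scale=.001).x.round(4)
o=get_obs();print(o['tool_pos'].round(4),o['grip_width'],o['grasp_force'],o['force'],o['joint_velocities'].round(2))
c=cam('scene'); f=c['frame'].astype(int); P=c['P']; g=(f[...,0]-f[...,2]>50)
p=P.reshape(-1,3); m=np.hypot(p[:,0]-.5657,p[:,1]+.3935)<.034; g=g.ravel()
for k,lo,hi,r in(('tin',.08,.115,.0288),('collar',.127,.135,.0305),('spout',.15,.165,.012),('cap',.2,.3,.017)):
    q=p[m&(p[:,2]>lo)&(p[:,2]<hi)&(g if k=='cap' else True)]
    if len(q)>8: print(k,len(q),circ(q,r),q.min(0).round(4),q.max(0).round(4))
cv2.imwrite('pics/s7.png',cv2.resize(c['frame'][...,::-1][160:350,330:510],(568,600),interpolation=cv2.INTER_CUBIC))
```

```text
[ 0.5652 -0.3936  0.226 ] 0.03235423092307836 11.999973656911607 [-0.04305072 -0.85488875 -0.86517476] [-0.09  0.25 -0.1   0.31  0.01 -0.15  0.07]
tin 389 [ 0.5654 -0.3941] [ 0.5342 -0.4234  0.08  ] [ 0.5715 -0.366   0.115 ]
collar 114 [ 0.5651 -0.3938] [ 0.5327 -0.4243  0.1271] [ 0.567  -0.3659  0.135 ]
spout 144 [ 0.565  -0.3942] [ 0.5509 -0.4063  0.1502] [ 0.5748 -0.3823  0.165 ]
cap 187 [ 0.5626 -0.3908] [ 0.5461 -0.4113  0.249 ] [ 0.5783 -0.3929  0.2771]
```

View pics/s7.png

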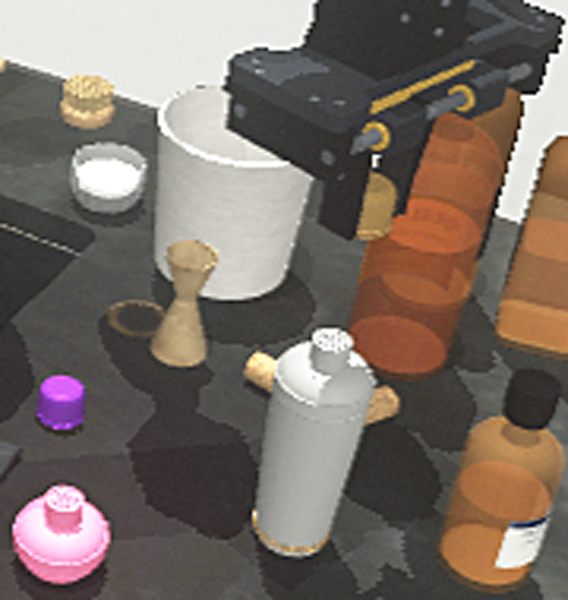

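The cap is held upright at crop (376,205), with its rim at z ≈ 0.249, 10 cm above where it sat. The strainer top is seated with its bare spout at (331,350), and the bystanders in view are untouched.

```bash
python3 -c "
from h import *
print(get_obs()['time_s'], env.sign_off())"
```

```text
the job is handed in; nothing more can be done
18.8333 None
```

The strainer top is seated fully home in the tin, the gripper holds the brass cap upright and still about 10 cm above where it sat, and the job was handed in at 18.8 s.

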